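# Clear the electronics bench into its parts trays

## Task

Sort the five loose parts on the bench into their trays: both loose servos standing upright in the blue bin, both yellow battery packs lying flat in the red steel tray, and the gearmotor lying in the green tray. Set each one down on the tray's floor, beside and not on top of what is already there, and do not drop or throw them. Leave the white plate with its two mounted servos where it is.

Things in the scene. Friction and masses are not known exactly. Their poses are not given: they have to be found in the camera images.
- servo_1: loose black servo, 45 g, upright on its base: body 40 (its x) x 20 (its y) x 36 high; mounting ears at height 27 to 30 make it 54 long; round white horn disc of diameter 22 on top, 10 off centre towards +x, its top at height 44. Grip it across its flat 20 mm width (y). Origin: centre of the underside, z up. The two loose servos are alike.
- servo_2: loose black servo, 45 g, upright on its base: body 40 (its x) x 20 (its y) x 36 high; mounting ears at height 27 to 30 make it 54 long; round white horn disc of diameter 22 on top, 10 off centre towards +x, its top at height 44. Grip it across its flat 20 mm width (y). Origin: centre of the underside, z up. The two loose servos are alike.
- pack_1: loose yellow battery pack, about 110 g, lying flat: two cells side by side in yellow wrap with a narrow black band on top, 43 long (its x, the cells' axes, flat pale ends) x 46 wide (its y, rounded sides) x 23 high. Grip it across the flat ends (43, along x) or across the 46. Origin: centre of the underside, z up. The two packs are alike.
- pack_2: loose yellow battery pack, about 110 g, lying flat: two cells side by side in yellow wrap with a narrow black band on top, 43 long (its x, the cells' axes, flat pale ends) x 46 wide (its y, rounded sides) x 23 high. Grip it across the flat ends (43, along x) or across the 46. Origin: centre of the underside, z up. The two packs are alike.
- gearmotor: loose DC gearmotor, about 120 g, lying along its x: square grey gearbox 28 x 28 from x = 0 to 24, bright round can of diameter 28 from x = 0 to -36, black end cap to -42, brass shaft (diameter 6, at height 14) to x = 42. Grip it across its 28 mm width (y) at x = 0, where it balances. Origin: on the underside, at the joint of gearbox and can, z up.
- servo_bin: blue plastic stacking bin for servos, open above, with a scooped front. It is fixed to the bench. Outside 130 (x) x 160 (y), walls 3 thick (rim bead to 7), inside 124 x 154. Origin: centre of the underside, z up; floor top at height 4, back (+x) and side walls 50 high, the front (-x) wall 27 high, bearing a white card.
- battery_tray: red sheet-steel tray with a black rubber liner, for battery packs, open above. It is fixed to the bench. Outside 130 (x) x 160 (y), walls 3 thick (rim bead to 7), inside 124 x 154. Origin: centre of the underside, z up; top of the liner at height 5, all walls 35 high; small steel grips lie flat on the two y sides (6 mm proud).
- motor_tray: green ribbed plastic tray for gearmotors, open above. It is fixed to the bench. Outside 130 (x) x 160 (y), walls 3 thick (rim bead to 7), inside 124 x 154. Origin: centre of the underside, z up; floor top at height 4, all walls 40 high.
- servo_plate: a finished job, to be left alone: white plate 70 (x) x 116 (y) on four brass standoffs, top at height 14, with two black servos, horns up, mounted on it (horn tops at 58). Loose on the bench, 350 g. Origin: centre of the plate, at bench level.
There are look-alikes about, which are no part of the job. Several things have the shape of the battery_tray; the one meant has the colours described above.

How it is judged (in metres and radians):
At the end, for the whole second after the job is handed in: Servos in the blue bin, packs in the red tray, gearmotor in the green: each origin within 55 (x) and 70 mm (y) of the tray's centre, underside at most 6 mm above its floor, z within 0.15 rad of vertical, at rest; servo plate within 12 mm of its place and level (0.1 rad) (x of servo_1 in the frame of servo_bin between -0.055 and 0.055 m and y of servo_1 in the frame of servo_bin between -0.07 and 0.07 m and z of servo_1 in the frame of servo_bin between 0 and 0.01 m and angle between each of servo_1, servo_2, pack_1, pack_2, gearmotor's own z axis and vertical below 0.15 rad and linear speed of each of servo_1, servo_2, pack_1, pack_2, gearmotor below 0.02 m/s and angular speed of each of servo_1, servo_2, pack_1, pack_2, gearmotor below 0.2 rad/s and x of servo_2 in the frame of servo_bin between -0.055 and 0.055 m and y of servo_2 in the frame of servo_bin between -0.07 and 0.07 m and z of servo_2 in the frame of servo_bin between 0 and 0.01 m and x of pack_1 in the frame of battery_tray between -0.055 and 0.055 m and y of pack_1 in the frame of battery_tray between -0.07 and 0.07 m and z of pack_1 in the frame of battery_tray between 0.001 and 0.011 m and x of pack_2 in the frame of battery_tray between -0.055 and 0.055 m and y of pack_2 in the frame of battery_tray between -0.07 and 0.07 m and z of pack_2 in the frame of battery_tray between 0.001 and 0.011 m and x of gearmotor in the frame of motor_tray between -0.055 and 0.055 m and y of gearmotor in the frame of motor_tray between -0.07 and 0.07 m and z of gearmotor in the frame of motor_tray between 0 and 0.01 m and distance of servo_plate from where it was at the start of the episode below 0.012 m and angle between servo_plate's own z axis and vertical below 0.1 rad); the robot touches nothing.
It fails at once if a loose part falls or is thrown (moves faster than 0.8 m/s with no finger touching it, as after a drop of 33 mm or more) ((linear speed of servo_1 above 0.8 m/s and contact force between the fingers and servo_1 below 0.05 N) or (linear speed of servo_2 above 0.8 m/s and contact force between the fingers and servo_2 below 0.05 N) or (linear speed of pack_1 above 0.8 m/s and contact force between the fingers and pack_1 below 0.05 N) or (linear speed of pack_2 above 0.8 m/s and contact force between the fingers and pack_2 below 0.05 N) or (linear speed of gearmotor above 0.8 m/s and contact force between the fingers and gearmotor below 0.05 N)).
It fails at once if the white plate with the mounted servos is shifted by more than 12 mm or tipped (distance of servo_plate from where it was at the start of the episode above 0.012 m or angle between servo_plate's own z axis and vertical above 0.1 rad).
It also fails if it takes over 128 s, if anything falls off the work surface, if the arm or the gripper's body presses on something with over 40 N, if the wrist force passes 120 N, or if a joint passes its speed limit or range.

## Robot

A 6-joint arm with a two-finger parallel gripper is mounted at the origin on the work surface. World frame = base frame: x ahead of the robot, y to its left, z up, the work surface at z = 0. Lengths are in mm, angles in degrees, forces in N, time in s.
With the tool pointing down it reaches from about 350 to 850 mm from the base axis. Payload 8.1 kg.
Tool frame: the origin (TCP) lies midway between the tips of the shut fingers; the grasp point (between the pads) lies 19 mm behind it; z points along the fingers, y is the line along which they close (so a half turn about z gives the same grasp; the last joint's range is limited). The gripper opens to 85 mm and grips with 20 to 120 N. Pads are 22 mm wide; open, the fingers measure 114 mm over their backs; the gripper's body (76 mm by 85 mm) begins 54 mm behind the grasp point. The pads swing forward as they close: fully open they stand 13 mm farther back than shut.
Start: joints at [-72.846, 7.471, 85.268, -0, 87.261, -4.893], TCP at [225.244, -556.121, 231.292] pointing down, gripper open.
Joint ranges: [-169.43, 169.43], [-51.17, 129.36], [1.28, 143.12], [-76.62, 256.62], [0, 156.53], [-152.29, 152.29]. Speed limits (degrees/s): [136.94, 136.94, 159.86, 180, 180, 180].

## Interface

Orientations are given as [roll, pitch, yaw] about the fixed x, y, z axes, in that order (R = Rz(yaw) Ry(pitch) Rx(roll)).
In Python, from bench import r gives the robot as it stands.
- The arm moves only by the tool apply_moves, never from a script. Its argument "steps" is a list of rows, each a list of 7 numbers: the opening, from -1 (shut) to 1 (fully open), then the shift along the tool's x, y, z in mm, then the turn, a rotation vector about the tool's x, y, z in units of 5 degrees (1.0 is 5 degrees). A call has exactly 8 rows; each row shifts and turns the commanded pose from where the row before left it, along the tool's axes as they then stand; what a row does not reach is not made up. A row lasts 1/10 s, in which the tool goes at most 50 mm and 8.59 degrees, less where a joint would pass 70% of its speed; a pose out of reach is approached as far as the arm can. A call is refused whole if a number of a shift passes 50 or a number of a turn 1, either way. A call with a gripper value outside its range is refused whole. The fingers move at their own pace and stop on an object; "squeeze" is the grip in N (left out, the last holds). Time passes only in rows, so rows that do not move let the fingers close, or fill a call up. It gives the time, the measured TCP pose, the force, the opening and the grip force at its end, in the units of the state.
- r.sense(): the state, without advancing time (a new reading comes with each control period).
- r.snapshot(name): name is "side" or "top" or "wrist"; returns a dict with "color" (420x560x3 uint8, blue, green, red), "depth" (420x560 float32, mm along the optical axis (not along the pixel's ray), 0 where there is no reading), "mtx" (3x3 intrinsics, pixels), "T" (4x4, takes a point from camera to world coordinates); the wrist camera has in their place "hand_eye" (4x4, takes a point from camera to tool coordinates, whose origin is the TCP and whose axes are the flange's). Camera axes: x right, y down, z forward; pixel columns grow to the right and rows downward; lengths in mm; the calibration is good to about 2 mm. The wrist camera is an equidistant fisheye: a pixel r from the principal point sees the ray r / f radians off the axis. A picture is of the moment at which its call begins: read the wrist's pose just before it.
- r.hand_in(): hands the job in; it is judged then, once.
The state is a dict: "time": time; "joint_pos": joint angles; "qd": joint speeds; "joint_efforts": joint torques, N m; "tool_pos": TCP position; "tcp_rot": TCP orientation; "ft_force": force on the tool from outside, world axes, zero at the start; "wrist_torque": the same for the moment, N m; "finger_gap": finger opening in mm; "grip_force": force on a finger pad.
Only numpy, scipy, OpenCV 4.12 (cv2) and the standard library are available. Lean on these libraries where they do the work, as an engineer would, in place of code of your own. Each camera call takes 0.05 s, during which the arm holds its last target. There are 200 camera calls.

## Working session

There is one attempt and no reset: what is moved stays moved. The work goes in short steps, Python scripts to look and compute and a tool call to move; the robot and the scene stay as the last step left them, time stands still between calls to the robot, and variables do not carry over. Pictures are saved under pics/ and viewed, at most 14 in all, crops included, and the job is handed in when it is done.

Besides the shell and the picture viewer there is one more tool, called after ">>>" as name(argument=value, ...) on one line, values as JSON. apply_moves: Moves the arm, as the interface text tells. Its arguments: {"type":"object","properties":{"steps":{"type":"array"},"squeeze":{"type":"number"}},"required":["steps"]}

```bash
mkdir -p pics; ls; python3 - <<'E'
from bench import r
import cv2,numpy as np
s=r.sense();print({k:np.round(v,2) for k,v in s.items()})
for n in ["top","side"]:
    d=r.snapshot(n);cv2.imwrite(f"pics/{n}0.png",d["color"]);np.savez(f"{n}0.npz",**d)
    print(n,d["mtx"],np.round(d["T"],3),(d["depth"]>0).mean())
E
```

```text
pics
{'time': np.float64(0.0), 'joint_pos': array([-72.85,   7.51,  85.33,   0.  ,  87.26,  -4.89]), 'qd': array([-0.03, -0.06,  0.01, -0.06,  0.02,  0.  ]), 'joint_efforts': array([-0.000e+00, -5.694e+01, -5.006e+01, -0.000e+00,  1.000e-02,
       -0.000e+00]), 'tool_pos': array([ 225.09, -555.58,  230.24]), 'tcp_rot': array([-1.7989e+02, -1.0000e-02,  2.2050e+01]), 'ft_force': array([-0.16, -0.01,  0.87]), 'wrist_torque': array([0.02, 0.05, 0.  ]), 'grip_force': np.float64(0.0), 'finger_gap': np.float64(85.24)}
top [[538.45434976   0.         269.52192998]
 [  0.         538.45434976 207.60722931]
 [  0.           0.           1.        ]] [[ 2.10000e-02 -9.94000e-01  1.06000e-01  2.81634e+02]
 [-1.00000e+00 -2.20000e-02 -9.00000e-03  3.98000e+00]
 [ 1.20000e-02 -1.05000e-01 -9.94000e-01  1.57802e+03]
 [ 0.00000e+00  0.00000e+00  0.00000e+00  1.00000e+00]] 0.9961649659863946
side [[446.34825149   0.         283.03358252]
 [  0.         446.34825149 208.03720705]
 [  0.           0.           1.        ]] [[-8.10000e-01 -3.14000e-01  4.96000e-01 -1.10408e+02]
 [-5.87000e-01  4.28000e-01 -6.87000e-01  7.80528e+02]
 [ 4.00000e-03 -8.47000e-01 -5.31000e-01  6.33755e+02]
 [ 0.00000e+00  0.00000e+00  0.00000e+00  1.00000e+00]] 0.9960374149659864
```

View pics/top0.png

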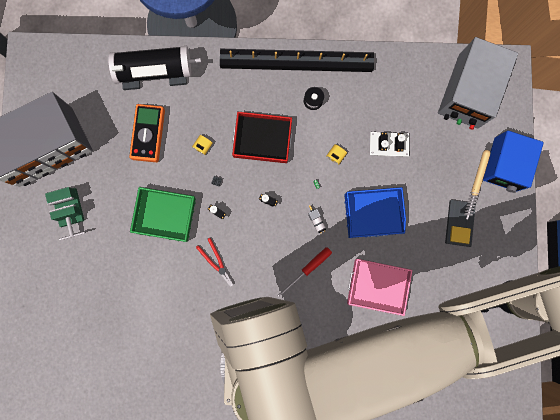

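View pics/side0.png

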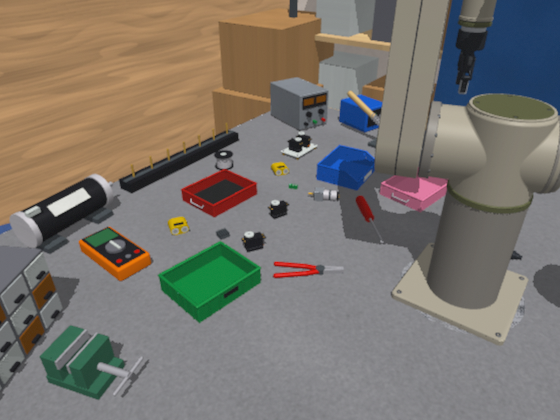

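Top view: red tray at (263,137), green tray (163,214), blue bin (376,212). The servos are at (218,210) and (268,199), the packs at (203,144) and (338,153), the gearmotor at (317,218), and the plate at (390,143). The pink tray and blue box are look-alikes. Next I'll measure these with depth.

```bash
cat > h.py <<'E'
import numpy as np,cv2
def cloud(d):
    z=d["depth"];v,u=np.mgrid[:z.shape[0],:z.shape[1]];K=d["mtx"]
    p=np.stack([(u-K[0,2])/K[0,0]*z,(v-K[1,2])/K[1,1]*z,z],-1)
    return p@d["T"][:3,:3].T+d["T"][:3,3]
def rect(P):
    (c,(w,h),a)=cv2.minAreaRect(P[:,:2].astype(np.float32));return np.round([*c,w,h,a],1)
E
python3 - <<'E'
from h import *
d=np.load("top0.npz");P=cloud(d);hsv=cv2.cvtColor(d["color"],cv2.COLOR_BGR2HSV).astype(int)
H,S,V=hsv[...,0],hsv[...,1],hsv[...,2]
def box(u,v,w):
    m=np.zeros(H.shape,bool);m[v-w:v+w,u-w:u+w]=1;return m
print("bench z",np.percentile(P[box(240,290,25)][:,2],[5,50,95]))
for n,u,v,col in [("red",263,137,(H<8)|(H>172)),("green",163,214,(H>45)&(H<85)),("blue",376,212,(H>100)&(H<130))]:
    m=box(u,v,38)&col&(S>110)&(V>40);q=P[m];z=q[:,2]; top=np.percentile(z,99)
    print(n,rect(q[(z>20)&(z<60)]),"top",top.round(1),"floor",np.median(P[box(u,v,8)][:,2]).round(1),"all",rect(q))
for n,u,v,w,lo in [("s1",218,210,14,8),("s2",268,199,14,8),("gm",317,218,18,5),("p1",203,144,15,8),("p2",338,153,15,8),("plate",390,143,26,8),("blk",217,181,8,4),("grn",317,183,8,3)]:
    q=P[box(u,v,w)];q=q[(q[:,2]>lo)&(q[:,2]<70)]
    print(n,len(q),rect(q),"z",np.percentile(q[:,2],[50,99]).round(1))
    if n[0]=='s':
        m=box(u,v,14)&(V>150)&(S<60)&(P[...,2]>30);print("  horn",P[m].mean(0).round(1),m.sum())
    if n[0]=='p' and n!='plate':
        m=box(u,v,14)&(H>15)&(H<35)&(S>120);print("  yel",rect(P[m&(P[...,2]>5)]), m.sum())
c=cv2.resize(d["color"][125:245,180:350],None,fx=4.6,fy=4.6,interpolation=cv2.INTER_CUBIC);cv2.imwrite("pics/crop0.png",c)
E
```

```text
bench z [ -5.22587567   1.8951127  612.34889018]
red [656.1  16.2 163.  133.8  85. ] top 44.7 floor 4.0 all [504.8  31.8 164.3 437.9  83.9]
green [420.3 296.7 165.8 133.4  81.8] top 47.8 floor 3.3 all [395.1 184.5 401.8 142.5  77.4]
blue [ 438.5 -315.5  132.3  165.2    6.1] top 56.7 floor 3.8 all [ 408.6 -195.8  151.2  448.6   13.8]
s1 137 [439.2 133.2  59.   47.6  46.7] z [36.3 48.4]
  horn [430.8 144.9 107.5] 48
s2 148 [476.3  -8.9  67.3  66.7  16.2] z [35.  48.2]
  horn [468.8   3.6  77.1] 44
gm 333 [ 422.6 -149.1  103.3  102.8    1.3] z [22.6 34.1]
p1 237 [633.6 188.6  74.4  60.9  81.6] z [20.8 29.8]
  yel [631.  192.   43.9  42.9  59. ] 206
p2 241 [ 605.9 -206.6   84.1   57.2   34.6] z [21.2 29.9]
  yel [ 457.5 -104.8   45.1  413.5   57. ] 211
plate 872 [ 660.3 -354.1  136.7  130.1    1.5] z [16.1 61.7]
blk 71 [525.8 147.   45.1  44.8   1.5] z [ 7.5 17.7]
grn 72 [ 5.262e+02 -1.483e+02  4.490e+01  4.450e+01  1.000e-01] z [ 5.8 17. ]
```

View pics/crop0.png

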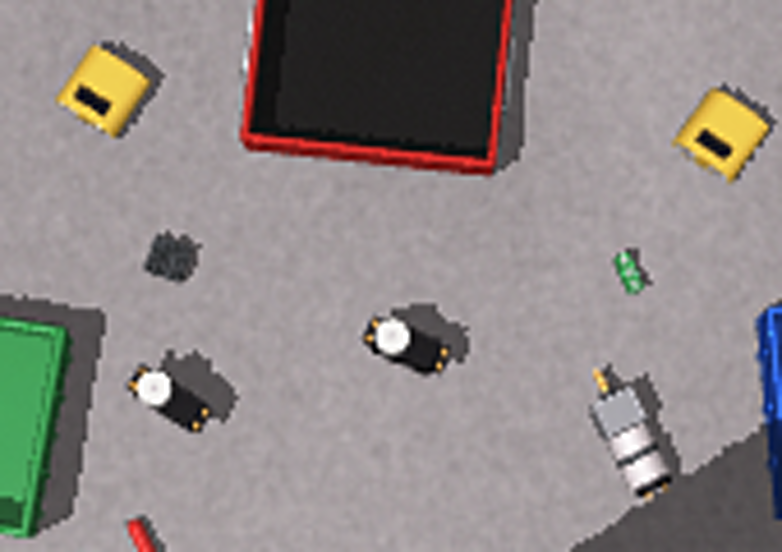

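The crop shows the servo horns at their upper-left ends, both packs with a black band, and the gearmotor shaft pointing up-left. I'll refine the positions by casting rays onto planes.

```bash
cat >> h.py <<'E'
def ray(d,uv,z):
    uv=np.atleast_2d(np.asarray(uv,float));K=d["mtx"];T=d["T"]
    r=np.c_[(uv[:,0]-K[0,2])/K[0,0],(uv[:,1]-K[1,2])/K[1,1],np.ones(len(uv))]@T[:3,:3].T
    return T[:3,3]+r*((z-T[2,3])/r[:,2])[:,None]
def delta(s,x,y,z,yaw):
    """shift in tool axes at current and at final yaw; turn about tool z"""
    D=np.array([x,y,z])-s["tool_pos"];y0=s["tcp_rot"][2];dy=(yaw-y0+90)%180-90
    f=lambda a:np.round([np.cos(a)*D[0]+np.sin(a)*D[1],np.sin(a)*D[0]-np.cos(a)*D[1],-D[2]],1)
    print("now",f(np.radians(y0)),"final",f(np.radians(y0+dy)),"turn",round(-dy,1),"deg =",round(-dy/5,2),"units; yaw->",round(y0+dy,1))
E
python3 - <<'E'
from h import *
d=np.load("top0.npz");hsv=cv2.cvtColor(d["color"],cv2.COLOR_BGR2HSV).astype(int)
H,S,V=hsv[...,0],hsv[...,1],hsv[...,2]
def px(m,u,v,w,biggest=True):
    b=np.zeros(m.shape,np.uint8);b[v-w:v+w+1,u-w:u+w+1]=m[v-w:v+w+1,u-w:u+w+1]
    n,l,st,c=cv2.connectedComponentsWithStats(b)
    k=1+np.argmax(st[1:,4]);y,x=np.nonzero((l==k) if biggest else b);return np.c_[x,y]
for n,u,v in [("s1",218,210),("s2",268,199)]:
    h=ray(d,px((V>150)&(S<50),u,v,14).mean(0),44)[0]
    g=ray(d,px((H>8)&(H<30)&(S>90)&(V>90),u,v,15,False),30)
    a=np.linalg.norm(g[:,:2]-h[:2],axis=1);A,B=g[a<25].mean(0),g[a>=25].mean(0)
    print(n,"horn",h.round(1),"screws",A.round(1),B.round(1),"ctr",((A+B)/2).round(1),"L",np.linalg.norm(A-B).round(1),"yaw",np.degrees(np.arctan2(*(A-B)[1::-1])).round(1))
for n,u,v in [("p1",203,144),("p2",338,153)]:
    m=px((H>15)&(H<35)&(S>100),u,v,14);print(n,rect(ray(d,m,14)), "band",ray(d,px((V<60),u,v,7).mean(0),23).round(1))
sh=ray(d,px((H>8)&(H<30)&(S>80)&(V>110),310,207,6).mean(0),14)[0]
m=px((S<45)&(V>125),319,220,14);q=ray(d,m,18)
print("gm shaft",sh.round(1),"body",rect(q),q.mean(0).round(1))
e=px((V<60),322,231,5);print("cap",ray(d,e.mean(0),14).round(1))
E
```

```text
s1 horn [434.  139.5  44. ] screws [427.7 135.1  30. ] [436.2 154.4  30. ] ctr [432.  144.8  30. ] L 21.1 yaw -113.9
s2 horn [468.7  -2.5  44. ] screws [478.6  16.8  30. ] [461.1 -28.6  30. ] ctr [469.8  -5.9  30. ] L 48.7 yaw 68.9
p1 [631.2 192.1  44.7  46.3  58.5] band [[623.  197.9  23. ]]
p2 [ 612.3 -205.5   45.3   49.6   55.5] band [[ 603.6 -200.    23. ]]
gm shaft [ 451.6 -129.2   14. ] body [ 413.9 -142.4   81.8   55.3    0.8] [ 408.5 -136.    18. ]
cap [[ 385.6 -165.1   14. ]]
```

>>> apply_moves(steps=[[1,36,-33,0,0,0,0],[1,36,-33,0,0,0,-0.2],[1,36,-33,0,0,0,-0.2],[1,36,-33,0,0,0,-0.2],[1,36,-33,0,0,0,-0.2],[1,36,-33,0,0,0,-0.2],[1,36,-33,0,0,0,-0.2],[1,36,-33,0,0,0,-0.2]])

```text
time: 0.9
tool_pos: [376.7, -194.3, 231.0]
tcp_rot: [-180.0, -0.0, 29.1]
ft_force: [1.0, 0.4, -0.0]
finger_gap: 85.7
grip_force: 0.0
```

```bash
python3 - <<'E'
from h import *
from bench import r
s=r.sense();delta(s,418,-147,230,29)
s=r.sense();d=r.snapshot("wrist");cv2.imwrite("pics/w1.png",d["color"]);np.savez("w1.npz",**d,**s)
print(s["tool_pos"],s["tcp_rot"],d["mtx"],d["hand_eye"].round(3))
E
```

```text
now [ 59.1 -21.3   1. ] final [ 59.  -21.4   1. ] turn 0.1 deg = 0.01 units; yaw-> 29.0
[ 376.7176543  -194.30148663  230.99088281] [-1.79989754e+02 -5.78021172e-04  2.90645094e+01] [[325.1922621   0.        278.9948714]
 [  0.        325.1922621 211.0482321]
 [  0.          0.          1.       ]] [[-1.00000e-03 -9.53000e-01 -3.04000e-01  7.72100e+01]
 [ 1.00000e+00 -1.00000e-03  1.00000e-03 -1.85000e-01]
 [-1.00000e-03 -3.04000e-01  9.53000e-01 -1.42959e+02]
 [ 0.00000e+00  0.00000e+00  0.00000e+00  1.00000e+00]]
```

View pics/w1.png

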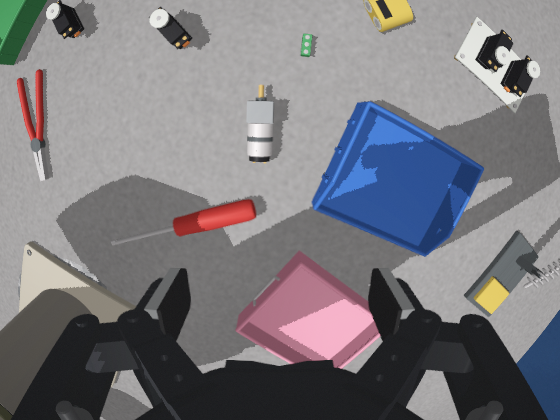

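The wrist view shows the gearmotor with its shaft tip at (261,87) and its cap end at (260,160), s2 at (170,28) and s1 at (65,20). The blue bin is empty, with its corners around (365,102), (482,170), (425,253) and (314,207).

```bash
cat >> h.py <<'E'
from scipy.spatial.transform import Rotation as Ro
def wray(d,uv,z):
    uv=np.atleast_2d(np.asarray(uv,float));K=d["mtx"];e=uv-K[:2,2];rr=np.linalg.norm(e,axis=1)+1e-9;th=rr/K[0,0]
    c=np.c_[e/rr[:,None]*np.sin(th)[:,None],np.cos(th)]
    R=Ro.from_euler("xyz",d["tcp_rot"],degrees=True).as_matrix();E=d["hand_eye"]
    o=R@E[:3,3]+d["tool_pos"];v=c@(R@E[:3,:3]).T
    return o+v*((z-o[2])/v[:,2])[:,None]
def look(name):
    from bench import r
    s=r.sense();d=r.snapshot("wrist");cv2.imwrite(f"pics/{name}.png",d["color"]);d={**d,**s};np.savez(name+".npz",**d);return d
E
python3 - <<'E'
from h import *
d=np.load("w1.npz");t=np.load("top0.npz")
f=lambda *a:np.round(wray(d,*a)[:,:2],1).tolist()
a,b=wray(d,[(261,87)],14)[0],wray(d,[(260,162)],14)[0]
u=a-b;print("gm tip,cap",a,b,"L",np.linalg.norm(u),"mid",(a+b)/2,"yaw",np.degrees(np.arctan2(u[1],u[0])))
print("sides at gearbox",f([(247,112),(274,112)],28),"can",f([(247,140),(274,140)],14))
print("s2 horn",f([(160,18)],44),"blue rim",f([(365,102),(482,170),(425,253),(314,207)],50))
# servos from top screws
for n,A,B,h in [("s1",(209.3,208.3),(224.6,216.3),(213.5,209.1)),("s2",(260.4,197.4),(276.3,203.7),(265.2,198.3))]:
    A,B=ray(t,[A,B],30);u=A-B;print(n,((A+B)/2)[:2].round(1),np.linalg.norm(u).round(1),"yaw",np.degrees(np.arctan2(u[1],u[0])).round(1),"horn",ray(t,h,44)[0,:2].round(1))
E
```

```text
gm tip,cap [ 457.73625853 -127.29008468   14.        ] [ 383.79303191 -166.35883087   14.        ] L 83.62994494417997 mid [ 420.76464522 -146.82445777   14.        ] yaw 27.850243678607583
sides at gearbox [[426.9, -128.3], [440.4, -153.2]] can [[398.7, -141.9], [413.0, -168.1]]
s2 horn [[476.6, 2.7]] blue rim [[495.7, -226.9], [511.9, -389.1], [392.0, -383.5], [375.4, -237.1]]
s1 [429.1 140.6] 50.0 yaw 63.6 horn [436.8 149.5]
s2 [466.6  -6.9] 49.5 yaw 69.5 horn [471.2   2.3]
```

>>> apply_moves(steps=[[1,15.5,-5,34,0,0,0.24],[1,15.5,-5,34,0,0,0],[1,15.5,-5,34,0,0,0],[1,15.5,-5,34,0,0,0],[1,0,0,30,0,0,0],[1,0,0,30,0,0,0],[1,0,0,26,0,0,0],[1,0,0,5,0,0,0]])

```text
time: 1.75
tool_pos: [418.8, -148.0, 0.8]
tcp_rot: [-179.7, 0.2, 27.9]
ft_force: [-0.2, -0.6, -0.0]
finger_gap: 85.4
grip_force: 0.0
```

>>> apply_moves(steps=[[-1,0,0,0,0,0,0],[-1,0,0,0,0,0,0],[-1,0,0,0,0,0,0],[-1,0,0,0,0,0,0],[-1,0,0,0,0,0,0],[-1,0,0,0,0,0,0],[-1,0,0,0,0,0,0],[-1,0,0,0,0,0,0]], squeeze=30)

```text
time: 2.55
tool_pos: [422.9, -149.9, 5.8]
tcp_rot: [179.9, -0.1, 27.9]
ft_force: [-1.3, 2.1, 6.4]
finger_gap: 27.5
grip_force: 29.4
```

>>> apply_moves(steps=[[-1,0,0,-15,0,0,0],[-1,0,0,-40,0,0,0],[-1,0,0,-45,0,0,0],[-1,20,-38,-20,0,0,0],[-1,23,-44,0,0,0,0],[-1,23,-44,0,0,0,0],[-1,23,-44,0,0,0,0],[-1,23,-44,0,0,0,0]])

```text
time: 3.35
tool_pos: [420.9, 94.0, 125.2]
tcp_rot: [180.0, -0.1, 27.8]
ft_force: [1.3, -0.1, -1.4]
finger_gap: 27.2
grip_force: 30.4
```

>>> apply_moves(steps=[[-1,23,-44,0,0,0,0],[-1,23,-44,0,0,0,0],[-1,23,-44,0,0,0,0],[-1,20,-37,0,0,0,0],[-1,6,-13,0,0,0,0],[-1,0,0,0,0,0,0],[-1,0,0,0,0,0,0],[-1,0,0,0,0,0,0]])

```text
time: 4.15
tool_pos: [420.1, 296.2, 124.3]
tcp_rot: [180.0, 0.0, 27.8]
ft_force: [0.3, -0.2, -1.2]
finger_gap: 27.0
grip_force: 30.4
```

```bash
python3 - <<'E'
from h import *
d=look("w2");delta(d,420,297,10,28);print(d["tool_pos"],d["finger_gap"])
E
```

```text
now [  0.3  -0.7 114.3] final [  0.3  -0.7 114.3] turn -0.2 deg = -0.04 units; yaw-> 28.0
[420.07671702 296.19538602 124.31365728] 27.01498012124968
```

View pics/w2.png

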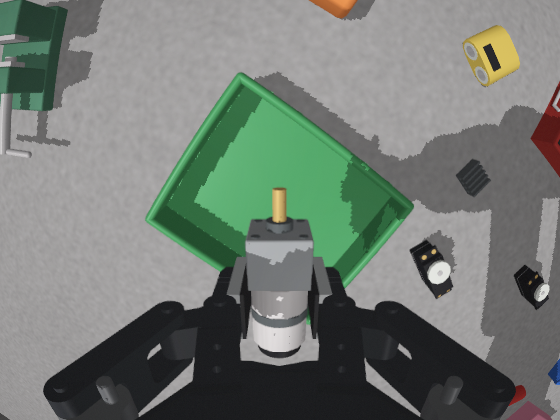

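The gearmotor is held level above the empty green tray. Its shaft is at (280,205), and the tray corners are at (240,75), (410,208) and (148,218). Lowering now.

>>> apply_moves(steps=[[-1,0,0,20,0,0,0],[-1,0,0,30,0,0,0],[-1,0,0,30,0,0,0],[-1,0,0,22,0,0,0],[-1,0,0,6,0,0,0],[-1,0,0,3,0,0,0],[-1,0,0,2,0,0,0],[-1,0,0,0,0,0,0]])

```text
time: 5.0
tool_pos: [420.9, 297.8, 12.5]
tcp_rot: [-180.0, -0.1, 27.8]
ft_force: [-0.4, -0.7, -1.8]
finger_gap: 27.1
grip_force: 30.4
```

>>> apply_moves(steps=[[-1,0,0,1,0,0,0],[-1,0,0,1,0,0,0],[-1,0,0,1,0,0,0],[-1,0,0,0,0,0,0],[-1,0,0,0,0,0,0],[-1,0,0,0,0,0,0],[-1,0,0,0,0,0,0],[-1,0,0,0,0,0,0]])

```text
time: 5.8
tool_pos: [420.5, 297.8, 9.8]
tcp_rot: [180.0, -0.1, 27.9]
ft_force: [-3.6, -2.9, 10.5]
finger_gap: 27.2
grip_force: 31.7
```

>>> apply_moves(steps=[[0.2,0,0,-0.5,0,0,0],[0.2,0,0,0,0,0,0],[0.2,0,0,0,0,0,0],[0.2,0,0,0,0,0,0],[0.2,0,0,-20,0,0,0],[0.2,0,0,-35,0,0,0],[0.2,0,0,-45,0,0,-1],[0.2,0,0,-40,0,0,-1]])

```text
time: 6.6
tool_pos: [419.7, 297.3, 150.3]
tcp_rot: [-180.0, 0.0, 38.0]
ft_force: [0.6, 0.0, 0.1]
finger_gap: 51.5
grip_force: 0.0
```

```bash
python3 - <<'E'
from h import *
from bench import r
d=look("w3");print(d["tool_pos"],d["tcp_rot"][2])
hsv=cv2.cvtColor(d["color"],cv2.COLOR_BGR2HSV)
delta(d,415,110,150,63.6)
E
```

```text
[419.68267863 297.32903551 150.33862333] 38.041526931473264
now [-119.1  144.6    0.3] final [-169.9   79.1    0.3] turn -25.6 deg = -5.11 units; yaw-> 63.6
```

View pics/w3.png

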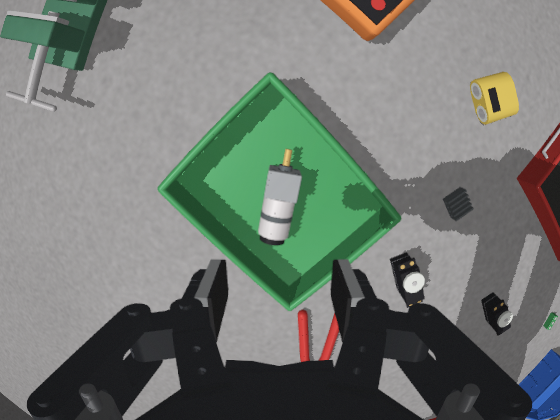

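The gearmotor is lying in the green tray at (280,205), and s1 is near (408,280). Moving to look at s1 from close by.

>>> apply_moves(steps=[[0.2,-14.4,18.4,0,0,0,-1],[0.2,-16,17,0,0,0,-1],[0.2,-17.4,15.7,0,0,0,-1],[0.2,-18.7,14,0,0,0,-1],[0.2,-20,12.4,0,0,0,-1],[0.2,-21,10.4,0,0,0,-0.1],[0.2,-21,10.4,0,0,0,0],[0.2,-21,10.4,0,0,0,0]])

```text
time: 7.45
tool_pos: [418.6, 109.2, 148.5]
tcp_rot: [-180.0, 0.0, 63.3]
ft_force: [0.3, -0.1, 0.0]
finger_gap: 51.1
grip_force: 0.0
```

```bash
cat >> h.py <<'E'
def servo(d,guess,win=60):
    """centre and yaw: horn disc at 44, gold screws at 30; guess = world xy"""
    hsv=cv2.cvtColor(d["color"],cv2.COLOR_BGR2HSV).astype(int);H,S,V=hsv[...,0],hsv[...,1],hsv[...,2]
    v,u=np.mgrid[:420,:560];W=wray(d,np.c_[u.ravel(),v.ravel()],40).reshape(420,560,3)
    near=np.hypot(W[...,0]-guess[0],W[...,1]-guess[1])<win/2+8
    def comps(m):
        n,l,st,c=cv2.connectedComponentsWithStats((m&near).astype(np.uint8));return [(int(st[i,4]),c[i]) for i in range(1,n) if st[i,4]>4]
    print("white",[(a,c.round(1).tolist(),wray(d,c,44)[0,:2].round(1).tolist()) for a,c in comps((V>150)&(S<50))])
    print("gold",[(a,c.round(1).tolist(),wray(d,c,30)[0,:2].round(1).tolist()) for a,c in comps((H>8)&(H<30)&(S>90)&(V>90))])
    K=cv2.morphologyEx(((V<75)&near).astype(np.uint8),cv2.MORPH_OPEN,np.ones((3,3)))
    return K
E
python3 - <<'E'
from h import *
d=look("w4");print(d["tool_pos"],d["tcp_rot"][2]);servo(d,(431,142))
E
```

```text
[418.60074871 109.21515715 148.51177951] 63.331354113314745
white [(4815, [267.0, 164.0], [426.3, 145.8])]
gold [(33, [274.6, 129.5], [443.0, 166.2]), (35, [287.3, 130.5], [451.7, 161.0]), (31, [270.3, 186.5], [418.6, 126.0]), (31, [282.3, 187.5], [427.1, 120.7])]
```

View pics/w4.png

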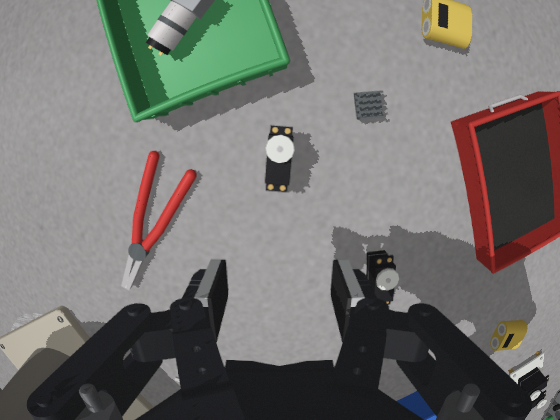

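s1 is at (280,158), with screws at (274,129)/(287,130) and (270,186)/(282,187) and the horn at the top end. That gives a centre of (435,143.5) and a yaw of 58.7.

>>> apply_moves(steps=[[0.2,0,0,10,0,0,0.92],[0.2,19,-1.8,25,0,0,0],[0.2,19,-1.9,25,0,0,0],[0.2,0,0,25,0,0,0],[0.2,0,0,25,0,0,0],[0.2,0,0,20,0,0,0],[0.2,0,0,12,0,0,0],[0.2,0,0,0,0,0,0]])

```text
time: 8.3
tool_pos: [433.6, 144.3, 4.9]
tcp_rot: [-179.8, 0.1, 58.7]
ft_force: [-0.2, -0.3, -0.6]
finger_gap: 51.3
grip_force: 0.0
```

>>> apply_moves(steps=[[-1,0,0,0,0,0,0],[-1,0,0,0,0,0,0],[-1,0,0,0,0,0,0],[-1,0,0,0,0,0,0],[-1,0,0,0,0,0,0],[-1,0,0,0,0,0,0],[-1,0,0,0,0,0,0],[-1,0,0,0,0,0,0]], squeeze=30)

```text
time: 9.1
tool_pos: [436.5, 144.8, 8.1]
tcp_rot: [179.9, -0.1, 58.7]
ft_force: [-0.4, -0.2, 7.2]
finger_gap: 19.7
grip_force: 29.9
```

>>> apply_moves(steps=[[-1,0,0,-15,0,0,0],[-1,0,0,-45,0,0,0],[-1,-10,6.3,-40,0,0,0],[-1,-40,25.2,-20,0,0,0],[-1,-40,25.2,0,0,0,0],[-1,-40,25.2,0,0,0,0],[-1,-40,25.2,0,0,0,0],[-1,-40,25.2,0,0,0,0]])

```text
time: 9.9
tool_pos: [439.3, -104.3, 126.8]
tcp_rot: [179.9, -0.0, 58.8]
ft_force: [0.9, -0.3, -0.7]
finger_gap: 19.7
grip_force: 29.4
```

>>> apply_moves(steps=[[-1,-40,25.2,0,0,0,0],[-1,-40,25.2,0,0,0,0],[-1,-40,25.2,0,0,0,0],[-1,-40,25.2,0,0,0,0],[-1,-40,25.2,0,0,0,0],[-1,-7,4.7,0,0,0,0],[-1,0,0,0,0,0,0],[-1,0,0,0,0,0,0]])

```text
time: 10.7
tool_pos: [443.7, -346.2, 126.0]
tcp_rot: [-179.9, -0.0, 58.7]
ft_force: [-0.9, 0.1, -0.5]
finger_gap: 19.7
grip_force: 29.6
```

```bash
python3 - <<'E'
from h import *
d=look("w5");print(d["tool_pos"],d["finger_gap"]);delta(d,443.8,-348.8,12,58.7)
# blue rim corners: floor-coloured outline
hsv=cv2.cvtColor(d["color"],cv2.COLOR_BGR2HSV).astype(int)
E
```

```text
[ 443.65313889 -346.19194077  125.96066056] 19.707758011393175
now [ -2.2   1.5 114. ] final [ -2.2   1.5 114. ] turn 0.0 deg = 0.01 units; yaw-> 58.7
```

View pics/w5.png

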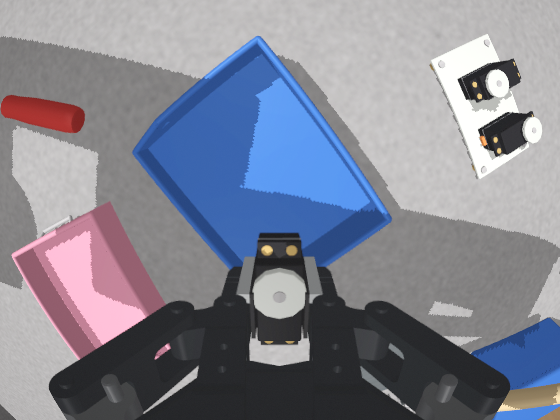

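The servo is held upright over the near side of the empty blue bin, whose rim corners are at (258,38), (392,218) and (133,152). This agrees with the bin pose I measured. Lowering now.

>>> apply_moves(steps=[[-1,-1,0.7,20,0,0,0],[-1,-1,0.7,30,0,0,0],[-1,0,0,30,0,0,0],[-1,0,0,22,0,0,0],[-1,0,0,6,0,0,0],[-1,0,0,3,0,0,0],[-1,0,0,1,0,0,0],[-1,0,0,0,0,0,0]])

```text
time: 11.55
tool_pos: [444.9, -350.1, 15.8]
tcp_rot: [179.9, 0.0, 58.8]
ft_force: [0.2, 0.8, -0.6]
finger_gap: 19.8
grip_force: 29.6
```

>>> apply_moves(steps=[[-1,0,0,1,0,0,0],[-1,0,0,0,0,0,0],[-1,0,0,1,0,0,0],[-1,0,0,0,0,0,0],[-1,0,0,0,0,0,0],[-1,0,0,0,0,0,0],[-1,0,0,0,0,0,0],[-1,0,0,0,0,0,0]])

```text
time: 12.35
tool_pos: [444.0, -349.6, 12.3]
tcp_rot: [-180.0, -0.0, 58.7]
ft_force: [-0.4, -0.1, -0.2]
finger_gap: 19.8
grip_force: 29.6
```

>>> apply_moves(steps=[[-1,0,0,1,0,0,0],[-1,0,0,0,0,0,0],[-1,0,0,1,0,0,0],[-1,0,0,0,0,0,0],[-1,0,0,0,0,0,0],[-1,0,0,0,0,0,0],[-1,0,0,0,0,0,0],[-1,0,0,0,0,0,0]])

```text
time: 13.15
tool_pos: [444.2, -349.9, 12.0]
tcp_rot: [180.0, 0.0, 58.8]
ft_force: [-7.0, 4.9, 15.9]
finger_gap: 19.9
grip_force: 32.0
```

>>> apply_moves(steps=[[0,0,0,-0.5,0,0,0],[0,0,0,0,0,0,0],[0,0,0,0,0,0,0],[0,0,0,0,0,0,0],[0,0,0,-20,0,0,0],[0,0,0,-35,0,0,0],[0,0,0,-45,0,0,0],[0.2,10,-6,-40,0,0,0]])

```text
time: 13.95
tool_pos: [443.8, -338.7, 152.4]
tcp_rot: [180.0, 0.0, 58.7]
ft_force: [-0.3, 0.2, 0.3]
finger_gap: 51.1
grip_force: 0.0
```

>>> apply_moves(steps=[[0.2,39,-22,0,0,0,0],[0.2,39,-22,0,0,0,0],[0.2,39,-22,0,0,0,0],[0.2,39,-22,0,0,0,0],[0.2,39,-22,0,0,0,0],[0.2,39,-22,0,0,0,0],[0.2,26,-16,0,0,0,0],[0.2,0,0,0,0,0,0]])

```text
time: 14.75
tool_pos: [452.1, -35.6, 150.6]
tcp_rot: [-180.0, -0.1, 59.0]
ft_force: [0.3, -0.1, -0.5]
finger_gap: 51.4
grip_force: 0.0
```

```bash
python3 - <<'E'
from h import *
d=look("w6");print(d["tool_pos"],d["tcp_rot"][2]);servo(d,(469,-5),50)
E
```

```text
[452.1102963  -35.59236397 150.60538623] 58.976399277790655
white [(3011, [264.9, 164.5], [460.8, 0.6]), (34, [309.2, 139.0], [500.3, 0.2]), (71, [317.1, 166.6], [494.8, -21.7])]
gold [(32, [282.4, 130.3], [485.7, 15.6]), (31, [270.3, 132.4], [476.5, 19.2]), (31, [291.7, 186.4], [468.4, -28.3]), (33, [279.9, 188.3], [459.2, -24.7])]
```

View pics/w6.png

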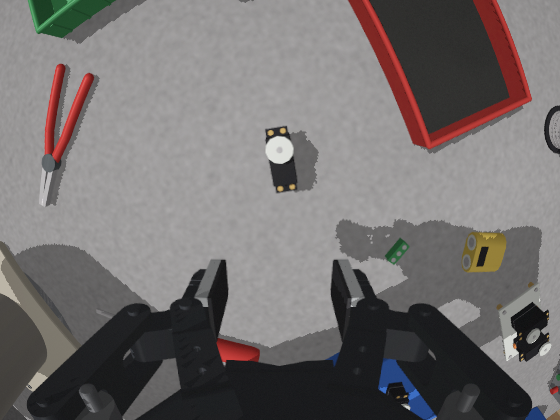

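s2 is at (280,160), with screws at (282,130)/(270,132) and (292,186)/(280,188). That gives a centre of (472.5,-4.5) and a yaw of 68.5.

>>> apply_moves(steps=[[0.2,0,0,10,0,0,-0.95],[0.2,0,0,20,0,0,-0.95],[0.2,18,3.7,25,0,0,0],[0.2,18,3.8,25,0,0,0],[0.2,0,0,25,0,0,0],[0.2,0,0,25,0,0,0],[0.2,0,0,14,0,0,0],[0.2,0,0,0,0,0,0]])

```text
time: 15.6
tool_pos: [470.7, -8.9, 4.6]
tcp_rot: [-179.8, 0.1, 68.2]
ft_force: [-1.0, -0.7, 0.3]
finger_gap: 50.9
grip_force: 0.0
```

>>> apply_moves(steps=[[-1,0,0,0,0,0,0],[-1,0,0,0,0,0,0],[-1,0,0,0,0,0,0],[-1,0,0,0,0,0,0],[-1,0,0,0,0,0,0],[-1,0,0,0,0,0,0],[-1,0,0,0,0,0,0],[-1,0,0,0,0,0,0]], squeeze=30)

```text
time: 16.4
tool_pos: [474.1, -8.6, 8.4]
tcp_rot: [179.8, -0.0, 68.3]
ft_force: [-0.6, -1.6, 5.5]
finger_gap: 19.4
grip_force: 30.2
```

>>> apply_moves(steps=[[-1,0,0,-15,0,0,0],[-1,0,0,-45,0,0,0],[-1,-10,2.4,-40,0,0,0],[-1,-44,10.7,-20,0,0,0],[-1,-44,10.7,0,0,0,0],[-1,-44,10.7,0,0,0,0],[-1,-44,10.7,0,0,0,0],[-1,-44,10.7,0,0,0,0]])

```text
time: 17.2
tool_pos: [439.0, -244.3, 127.5]
tcp_rot: [179.9, 0.0, 68.3]
ft_force: [0.4, 0.3, -0.8]
finger_gap: 19.5
grip_force: 29.3
```

>>> apply_moves(steps=[[-1,-34,8.1,0,0,0,0],[-1,0,0,0,0,0,0],[-1,0,0,0,0,0,0],[-1,0,0,0,0,0,0],[-1,0,0,0,0,0,0],[-1,0,0,0,0,0,0],[-1,0,0,0,0,0,0],[-1,0,0,0,0,0,0]])

```text
time: 18.0
tool_pos: [434.5, -276.7, 126.8]
tcp_rot: [180.0, 0.0, 68.3]
ft_force: [-0.0, -0.6, -1.2]
finger_gap: 19.6
grip_force: 29.4
```

```bash
python3 - <<'E'
from h import *
d=look("w7");print(d["tool_pos"],d["finger_gap"]);delta(d,436,-278,12,68.3)
E
```

```text
[ 434.48504271 -276.72598842  126.82117417] 19.600756913171303
now [ -0.6   1.9 114.8] final [ -0.6   1.9 114.8] turn -0.0 deg = -0.0 units; yaw-> 68.3
```

View pics/w7.png

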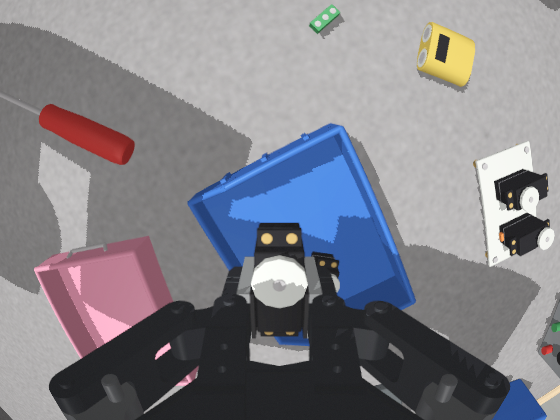

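s2 is held upright above the free half of the bin. s1 stands behind the right finger at (325,270), about 20 mm clear. Lowering now.

>>> apply_moves(steps=[[-1,0,1,20,0,0,0],[-1,0,1,30,0,0,0],[-1,0,0,30,0,0,0],[-1,0,0,22,0,0,0],[-1,0,0,7,0,0,0],[-1,0,0,3,0,0,0],[-1,0,0,2,0,0,0],[-1,0,0,0,0,0,0]])

```text
time: 18.85
tool_pos: [437.0, -278.5, 13.9]
tcp_rot: [179.9, 0.0, 68.2]
ft_force: [-0.1, 0.6, -0.6]
finger_gap: 20.2
grip_force: 29.4
```

>>> apply_moves(steps=[[-1,0,0,1,0,0,0],[-1,0,0,0,0,0,0],[-1,0,0,1,0,0,0],[-1,0,0,0,0,0,0],[-1,0,0,0,0,0,0],[-1,0,0,0,0,0,0],[-1,0,0,0,0,0,0],[-1,0,0,0,0,0,0]])

```text
time: 19.65
tool_pos: [436.7, -278.3, 12.4]
tcp_rot: [179.9, 0.0, 68.2]
ft_force: [-3.6, 3.3, 11.0]
finger_gap: 19.6
grip_force: 31.1
```

>>> apply_moves(steps=[[0,0,0,-0.5,0,0,0],[0,0,0,0,0,0,0],[0,0,0,0,0,0,0],[0,0,0,0,0,0,0],[0,0,0,-20,0,0,0],[0,0,0,-35,0,0,0],[0,0,0,-45,0,0,0],[0.2,0,0,-40,0,0,0]])

```text
time: 20.45
tool_pos: [435.9, -277.7, 152.8]
tcp_rot: [-180.0, -0.0, 68.2]
ft_force: [0.8, -0.2, 0.6]
finger_gap: 51.3
grip_force: 0.0
```

>>> apply_moves(steps=[[0.7,24,32,0,0,0,0],[0.7,24,32,0,0,0,0],[0.7,24,32,0,0,0,0],[0.7,23,31,0,0,0,0],[0.7,0,0,0,0,0,0.85],[0.7,0,0,0,0,0,0.85],[0.7,0,0,0,0,0,0.85],[0.7,0,0,0,0,0,0]])

```text
time: 21.25
tool_pos: [589.2, -236.5, 150.7]
tcp_rot: [-180.0, 0.0, 55.4]
ft_force: [-0.0, 0.9, -0.2]
finger_gap: 72.4
grip_force: 0.0
```

```bash
cat >> h.py <<'E'
def pack(d,guess,win=45):
    hsv=cv2.cvtColor(d["color"],cv2.COLOR_BGR2HSV).astype(int);H,S,V=hsv[...,0],hsv[...,1],hsv[...,2]
    v,u=np.mgrid[:420,:560];W=wray(d,np.c_[u.ravel(),v.ravel()],14).reshape(420,560,3)
    m=((H>15)&(H<35)&(S>90)&(np.hypot(W[...,0]-guess[0],W[...,1]-guess[1])<win)).astype(np.uint8)
    n,l,st,c=cv2.connectedComponentsWithStats(m);k=1+np.argmax(st[1:,4]);print("px",c[k].round(1),st[k])
    y,x=np.nonzero(l==k);P=np.c_[x,y]
    for z in (12,23): print(z,rect(wray(d,P,z)))
E
python3 - <<'E'
from h import *
d=look("w8");print(d["tool_pos"],d["tcp_rot"][2]);pack(d,(612,-205))
E
```

```text
[ 589.23156943 -236.53665121  150.73595165] 55.44357944166282
px [284.4 150.7] [ 257  126   52   52 2307]
12 [ 615.1 -203.9   45.2   44.3   56.4]
23 [ 615.8 -202.7   43.4   42.6   56.4]
```

View pics/w8.png

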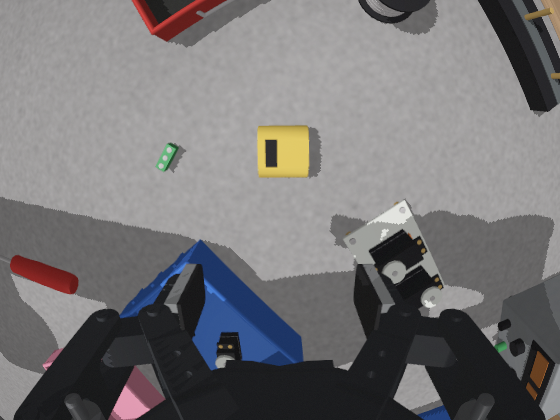

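Pack 2 is at (284,151), squarely aligned, with its centre at (615,-203.5) and a yaw of 56.4. The plate is well clear at (395,250).

>>> apply_moves(steps=[[0.7,0,0,15,0,0,-0.2],[0.7,21,1.7,25,0,0,0],[0.7,21,1.8,25,0,0,0],[0.7,0,0,25,0,0,0],[0.7,0,0,25,0,0,0],[0.7,0,0,22,0,0,0],[0.7,0,0,11,0,0,0],[0.7,0,0,0,0,0,0]])

```text
time: 22.1
tool_pos: [613.3, -202.9, 0.3]
tcp_rot: [-179.7, 0.1, 56.6]
ft_force: [0.6, 0.3, -0.3]
finger_gap: 72.3
grip_force: 0.0
```

>>> apply_moves(steps=[[-1,0,0,0,0,0,0],[-1,0,0,0,0,0,0],[-1,0,0,0,0,0,0],[-1,0,0,0,0,0,0],[-1,0,0,0,0,0,0],[-1,0,0,0,0,0,0],[-1,0,0,0,0,0,0],[-1,0,0,0,0,0,0]], squeeze=35)

```text
time: 22.9
tool_pos: [616.8, -204.3, 5.2]
tcp_rot: [179.8, -0.0, 56.5]
ft_force: [-0.1, -0.0, 7.3]
finger_gap: 42.3
grip_force: 37.5
```

>>> apply_moves(steps=[[-1,0,0,-15,0,0,0],[-1,0,0,-45,0,0,0],[-1,0,0,-40,0,0,-0.95],[-1,0,0,-20,0,0,-0.95],[-1,0,0,0,0,0,-0.95],[-1,0,0,0,0,0,-0.95],[-1,0,0,0,0,0,-0.95],[-1,0,0,0,0,0,-0.95]])

```text
time: 23.7
tool_pos: [615.3, -203.6, 124.3]
tcp_rot: [180.0, 0.0, 85.2]
ft_force: [0.2, -0.7, -1.4]
finger_gap: 42.3
grip_force: 36.7
```

>>> apply_moves(steps=[[-1,30,3,0,0,0,0],[-1,45,5,0,0,0,0],[-1,45,5,0,0,0,0],[-1,45,5,0,0,0,0],[-1,20,2,0,0,0,0],[-1,0,0,0,0,0,0],[-1,0,0,0,0,0,0],[-1,0,0,0,0,0,0]])

```text
time: 24.5
tool_pos: [651.3, -22.2, 123.6]
tcp_rot: [180.0, 0.0, 85.0]
ft_force: [-0.2, -0.6, -1.2]
finger_gap: 42.4
grip_force: 36.7
```

```bash
python3 - <<'E'
from h import *
d=look("w9");print(d["tool_pos"],d["finger_gap"]);delta(d,652.8,-20.9,10,85)
E
```

```text
[651.30564715 -22.19428614 123.62649999] 42.35215040781496
now [  1.4   1.4 113.6] final [  1.4   1.4 113.6] turn -0.0 deg = -0.01 units; yaw-> 85.0
```

View pics/w9.png

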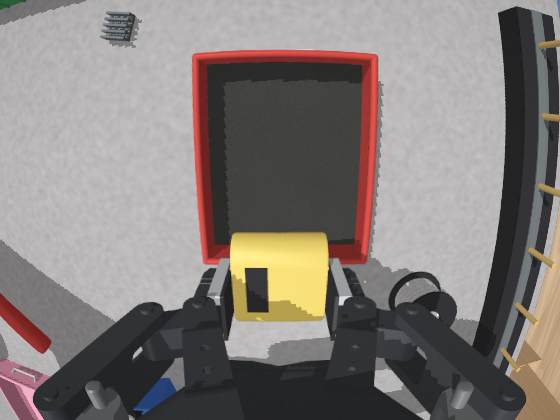

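The pack is held squarely over the near half of the empty red tray, whose rim corners are at (194,55), (377,55), (205,262) and (367,262). I'll check the rim positions in numbers before lowering.

```bash
python3 - <<'E'
from h import *
d=np.load("w9.npz");q=wray(d,[(194,55),(377,55),(205,262),(367,262)],35);print(q.round(1),q.mean(0).round(1))
E
```

```text
[[601.2 102.5  35. ]
 [731.3  91.8  35. ]
 [587.6 -56.7  35. ]
 [718.7 -68.6  35. ]] [659.7  17.3  35. ]
```

>>> apply_moves(steps=[[-1,1.4,1.4,10,0,0,0],[-1,0,0,20,0,0,0],[-1,0,0,20,0,0,0],[-1,0,0,10,0,0,0],[-1,0,0,0,0,0,0],[-1,0,0,0,0,0,0],[-1,0,0,0,0,0,0],[-1,0,0,0,0,0,0]])

```text
time: 25.35
tool_pos: [654.0, -19.9, 64.7]
tcp_rot: [179.9, 0.0, 85.0]
ft_force: [-0.1, -1.1, -0.9]
finger_gap: 42.2
grip_force: 36.7
```

>>> apply_moves(steps=[[-1,0,2.5,10,0,0,0],[-1,0,0,20,0,0,0],[-1,0,0,14,0,0,0],[-1,0,0,5,0,0,0],[-1,0,0,3,0,0,0],[-1,0,0,1,0,0,0],[-1,0,0,0,0,0,0],[-1,0,0,0,0,0,0]])

```text
time: 26.15
tool_pos: [656.1, -20.1, 11.0]
tcp_rot: [179.9, 0.0, 85.0]
ft_force: [-0.6, -1.0, -1.1]
finger_gap: 42.3
grip_force: 36.7
```

>>> apply_moves(steps=[[-1,0,0,1,0,0,0],[-1,0,0,0,0,0,0],[-1,0,0,0,0,0,0],[-1,0,0,0,0,0,0],[-1,0,0,0,0,0,0],[-1,0,0,0,0,0,0],[-1,0,0,0,0,0,0],[-1,0,0,0,0,0,0]])

```text
time: 26.95
tool_pos: [656.2, -20.1, 10.2]
tcp_rot: [179.9, 0.0, 85.0]
ft_force: [-1.0, -0.4, 5.6]
finger_gap: 42.1
grip_force: 37.5
```

>>> apply_moves(steps=[[0.36,0,0,-0.5,0,0,0],[0.36,0,0,0,0,0,0],[0.36,0,0,0,0,0,0],[0.36,0,0,0,0,0,0],[0.36,0,0,-20,0,0,0],[0.36,0,0,-35,0,0,0],[0.36,0,0,-45,0,0,0],[0.36,0,0,-40,0,0,1]])

```text
time: 27.75
tool_pos: [655.3, -20.0, 151.3]
tcp_rot: [-180.0, -0.0, 80.0]
ft_force: [1.1, 0.9, -0.2]
finger_gap: 58.1
grip_force: 0.0
```

>>> apply_moves(steps=[[0.7,42.7,-18.5,0,0,0,0],[0.7,42.7,-18.5,0,0,0,0],[0.7,42.7,-18.5,0,0,0,0],[0.7,42.7,-18.5,0,0,0,0],[0.7,0,0,0,0,0,1],[0.7,0,0,0,0,0,1],[0.7,0,0,0,0,0,1],[0.7,0,0,0,0,0,1]])

```text
time: 28.55
tool_pos: [612.1, 161.3, 149.6]
tcp_rot: [-180.0, 0.0, 59.8]
ft_force: [0.4, 0.5, 0.2]
finger_gap: 72.5
grip_force: 0.0
```

```bash
python3 - <<'E'
from h import *
d=look("w10");print(d["tool_pos"],d["tcp_rot"][2]);pack(d,(633,193))
E
```

```text
[612.08309293 161.33071866 149.58696313] 59.82484871251121
px [284.4 153.2] [ 257  128   53   53 2351]
12 [634.6 193.6  45.9  44.9  59.8]
23 [635.2 195.   44.1  43.1  59.8]
```

>>> apply_moves(steps=[[0.7,0,0,15,0,0,0],[0.7,20,1.6,25,0,0,0],[0.7,20,1.6,25,0,0,0],[0.7,0,0,25,0,0,0],[0.7,0,0,25,0,0,0],[0.7,0,0,22,0,0,0],[0.7,0,0,10,0,0,0],[0.7,0,0,0,0,0,0]])

```text
time: 29.4
tool_pos: [632.9, 193.5, -0.2]
tcp_rot: [-179.8, 0.2, 60.1]
ft_force: [-0.5, -0.4, 0.5]
finger_gap: 72.3
grip_force: 0.0
```

>>> apply_moves(steps=[[-1,0,0,0,0,0,0],[-1,0,0,0,0,0,0],[-1,0,0,0,0,0,0],[-1,0,0,0,0,0,0],[-1,0,0,0,0,0,0],[-1,0,0,0,0,0,0],[-1,0,0,0,0,0,0],[-1,0,0,0,0,0,0]], squeeze=35)

```text
time: 30.2
tool_pos: [636.5, 194.4, 4.8]
tcp_rot: [179.9, -0.1, 60.0]
ft_force: [-0.0, 0.2, 5.4]
finger_gap: 41.8
grip_force: 37.6
```

>>> apply_moves(steps=[[-1,0,0,-15,0,0,0],[-1,0,0,-45,0,0,0],[-1,0,0,-40,0,0,-1],[-1,0,0,-20,0,0,-1],[-1,0,0,0,0,0,-1],[-1,0,0,0,0,0,-1],[-1,0,0,0,0,0,-1],[-1,0,0,0,0,0,0]])

```text
time: 31.0
tool_pos: [635.1, 194.1, 123.8]
tcp_rot: [180.0, -0.0, 85.1]
ft_force: [1.0, 0.6, -0.5]
finger_gap: 42.4
grip_force: 36.8
```

>>> apply_moves(steps=[[-1,-20,5.3,0,0,0,0],[-1,-40,10.7,0,0,0,0],[-1,-40,10.7,0,0,0,0],[-1,-27,7.2,0,0,0,0],[-1,-10.8,2.9,0,0,0,0],[-1,0,0,0,0,0,0],[-1,0,0,0,0,0,0],[-1,0,0,0,0,0,0]])

```text
time: 31.8
tool_pos: [659.5, 55.1, 122.8]
tcp_rot: [-180.0, -0.0, 85.0]
ft_force: [0.3, -0.6, -1.9]
finger_gap: 42.1
grip_force: 36.8
```

```bash
python3 - <<'E'
from h import *
from bench import r
s=r.sense();print(s["tool_pos"],s["finger_gap"]);delta(s,661.2,53.9,10,85)
E
```

```text
[659.46183241  55.14400536 122.82417789] 42.107899562693845
now [ -1.1   1.8 112.8] final [ -1.1   1.8 112.8] turn 0.0 deg = 0.01 units; yaw-> 85.0
```

>>> apply_moves(steps=[[-1,-0.5,1.5,15,0,0,0],[-1,0,0,30,0,0,0],[-1,0,0,30,0,0,0],[-1,0,0,25,0,0,0],[-1,0,0,8,0,0,0],[-1,0,0,3,0,0,0],[-1,0,0,1,0,0,0],[-1,0,0,0,0,0,0]])

```text
time: 32.6
tool_pos: [661.8, 53.2, 11.5]
tcp_rot: [179.9, -0.0, 85.0]
ft_force: [0.5, 0.2, -0.7]
finger_gap: 42.2
grip_force: 36.9
```

>>> apply_moves(steps=[[-1,0,0,0.5,0,0,0],[-1,0,0,0,0,0,0],[-1,0,0,0.5,0,0,0],[-1,0,0,0,0,0,0],[-1,0,0,0,0,0,0],[-1,0,0,0,0,0,0],[-1,0,0,0,0,0,0],[-1,0,0,0,0,0,0]])

```text
time: 33.4
tool_pos: [661.2, 53.0, 9.8]
tcp_rot: [180.0, 0.0, 85.0]
ft_force: [-0.6, 0.5, -0.9]
finger_gap: 42.2
grip_force: 36.9
```

>>> apply_moves(steps=[[-1,0,0,0.5,0,0,0],[-1,0,0,0.5,0,0,0],[-1,0,0,0,0,0,0],[-1,0,0,0,0,0,0],[-1,0,0,0,0,0,0],[-1,0,0,0,0,0,0],[-1,0,0,0,0,0,0],[-1,0,0,0,0,0,0]])

```text
time: 34.2
tool_pos: [661.2, 52.9, 9.7]
tcp_rot: [-180.0, 0.0, 85.0]
ft_force: [-4.4, 0.5, 6.1]
finger_gap: 42.5
grip_force: 37.8
```

>>> apply_moves(steps=[[0.36,0,0,-0.5,0,0,0],[0.36,0,0,0,0,0,0],[0.36,0,0,0,0,0,0],[0.36,0,0,0,0,0,0],[0.36,0,0,-20,0,0,0],[0.36,0,0,-40,0,0,0],[0.36,0,0,-45,0,0,0],[0.36,0,0,-45,0,0,0]])

```text
time: 35.0
tool_pos: [660.6, 53.0, 160.3]
tcp_rot: [-179.9, 0.0, 85.0]
ft_force: [0.5, 1.1, 0.4]
finger_gap: 58.0
grip_force: 0.0
```

>>> apply_moves(steps=[[0.36,0,-30,-20,0,0,0],[0.36,0,-35,-20,0,0,0],[0.36,0,-35,-20,0,0,0],[0.36,0,-35,-10,0,0,0],[0.36,0,-35,0,0,0,0],[0.36,0,-30,0,0,0,0],[0.36,0,0,0,0,0,0],[0.36,0,0,0,0,0,0]])

```text
time: 35.8
tool_pos: [462.0, 70.5, 229.7]
tcp_rot: [179.9, -0.0, 85.0]
ft_force: [-0.1, 0.2, -0.4]
finger_gap: 58.3
grip_force: 0.0
```

```bash
python3 - <<'E'
from h import *
from bench import r
d=r.snapshot("top");np.savez("top1.npz",**d);c=d["color"]
cv2.imwrite("pics/top1.png",cv2.resize(c[90:260,110:430],None,fx=2.5,fy=2.5,interpolation=cv2.INTER_CUBIC))
P=cloud(d)
hsv=cv2.cvtColor(c,cv2.COLOR_BGR2HSV).astype(int);H,S,V=hsv[...,0],hsv[...,1],hsv[...,2]
m=((H>15)&(H<35)&(S>100)&(V>90)).astype(np.uint8);m[:100]=0;m[170:]=0;m[:,:220]=0;m[:,310:]=0
n,l,st,ce=cv2.connectedComponentsWithStats(m)
for i in range(1,n):
    if st[i,4]>60: print("pack",st[i,4],ray(d,ce[i],16)[0].round(1),"z",np.median(P[l==i][:,2]).round(1))
m=((V>170)&(S<50)).astype(np.uint8);m[:180]=0;m[245:]=0;m[:,:340]=0;m[:,412:]=0
n,l,st,ce=cv2.connectedComponentsWithStats(m)
for i in range(1,n):
    if st[i,4]>15: print("horn",st[i,4],ce[i].round(1),ray(d,ce[i],48)[0].round(1),"z",np.median(P[l==i][:,2]).round(1))
E
```

```text
pack 189 [662.3  51.8  16. ] z 25.9
pack 206 [655.  -21.5  16. ] z 25.9
horn 42 [385.8 210.1] [ 444.5 -343.7   48. ] z 48.3
```

View pics/top1.png

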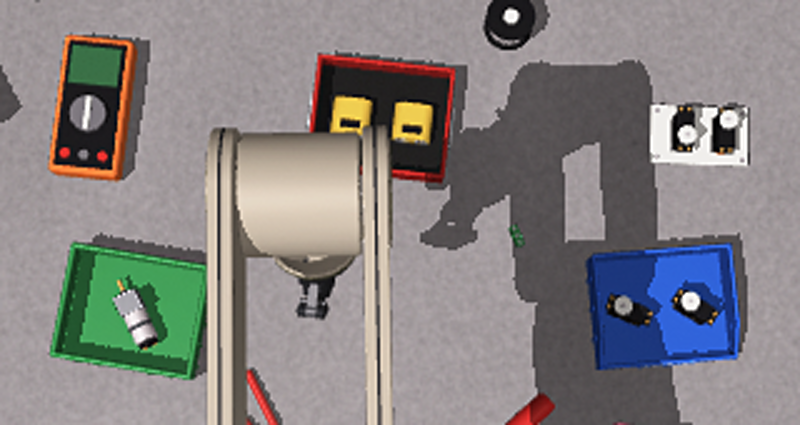

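The top view shows the gearmotor in the green tray (135,315) and both packs flat in the red tray (350,118) and (412,122). Both servos stand upright in the blue bin at (628,308) and (695,303), and the plate is where it was. Nothing touches the robot, so I'm handing in.

```bash
python3 -c "
from bench import r
print(r.hand_in())"
```

```text
the job is handed in; nothing more can be done
None
```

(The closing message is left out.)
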